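Clamp the glued shoes in the bundling press

ROBOT

A 6-joint arm with a two-finger parallel gripper is mounted at the origin on a cart in front of the work surface, level with it; the furniture and walls round the work are solid. World frame = base frame: x ahead of the robot, y to its left, z up, the work surface at z = 0. Lengths are in m, angles in rad, forces in N, time in s.
With the tool pointing down it reaches from about 0.3 to 0.825 m from the base axis. Payload 5.4 kg.
Tool frame: the origin (TCP) lies at the very end of the fingers, on their centre line; the grasp point (between the pads) lies 19 mm behind it; z points along the fingers, y is the line along which they close (so a half turn about z gives the same grasp; the last joint's range is limited). The gripper opens to 92 mm and grips with 3 to 60 N. Pads are 20 mm wide; open, the fingers measure 128 mm over their backs; the gripper's body (75 mm by 189 mm) begins 69 mm behind the grasp point.
Start: joints at [0.941, 0.158, 1.597, -0, 1.386, -0.21], TCP at [0.234, 0.525, 0.215] pointing down, gripper open.
Joint ranges: [-2.91, 2.91], [-0.94, 2.29], [0.18, 2.7], [-1.29, 4.43], [0.17, 2.64], [-3, 3]. Speed limits (rad/s): [2.57, 2.57, 3.14, 3.14, 3.14, 3.14].

INTERFACE

Orientations are given as a rotation vector (axis times angle).
In Python, from workcell import bot gives the robot as it stands. Calls block until the motion is done:
- bot.goto(position, orientation): joint-space move of the TCP to a pose.
- bot.line_to(position, rot=None, max_speed=0.15): straight line of the TCP; rot=None keeps the orientation; max_speed is the mean speed in m/s.
- bot.set_joints(angles): joint-space move.
- bot.set_gripper(opening, newtons=None): opening from 0.0 (shut) to 1.0 (fully open); newtons is the grip in N (None keeps the last); returns when the fingers have stopped.
- bot.hold(seconds).
- bot.inverse_kinematics(position, orientation): joint angles nearest the present ones, or None.
- bot.read_camera(name): name is "side" or "top"; returns a dict with "pixels" (480x640x3 uint8, blue, green, red), "fx", "fy", "cx", "cy" (pixels), "R" (3x3) and "t" (3): a world point X has camera coordinates R X + t. Camera axes: x right, y down, z forward; pixel columns grow to the right and rows downward; lengths in m; the calibration is good to about 2 mm. A picture is of the moment at which its call begins. There is no depth.
A pose or a line that the arm cannot do raises bot.MotionError and nothing moves.
- bot.job_done(): hands the job in; it is judged then, once.
Readings, each from a call of its own:
- bot.current_clock(): time.
- bot.current_joints(): joint angles.
- bot.current_joint_vel(): joint speeds.
- bot.current_effort(): joint torques, N m.
- bot.current_ee_pos(): TCP position.
- bot.current_tool_rot(): TCP orientation.
- bot.current_contact_force(): force on the tool from outside, world axes, zero at the start.
- bot.current_ft_torque(): the same for the moment, N m.
- bot.current_opening(): opening from 0.0 (shut) to 1.0 (fully open).
- bot.current_grip_force(): force on a finger pad.
Only numpy, scipy, OpenCV 4.12 (cv2) and the standard library are available. Lean on these libraries where they do the work, as an engineer would, in place of code of your own. Each camera call takes 0.05 s, during which the arm holds its last target. There are 200 camera calls.

TASK

Take the carton out of the bench press and stand it in the shallow tray. Then stand all the glued wooden shoes that are there upright on the press bed, in one row between the jaws with their 40 mm thickness along the row, work the ratchet lever (one tooth a stroke) until the ram has come within about a tooth of the row, and do the final tightening with the screw knob: clockwise until the brass tab pops out of the ram head, then stop. Leave the shoes clamped, the lever back at rest, and do not disturb the other things on the bench.

Things in the scene. Friction and masses are not known exactly. Their poses are not given: they have to be found in the camera images.
- press: grey bench press fixed to the worktop, 330 mm long, bed 90 mm wide, its top 12 mm up. Origin on the worktop under mid-bed; own +y runs from the moving ram to the fixed jaw, z up. Fixed jaw: inner face at y = +75 mm, 56 mm high. Low rails (inner faces at x = -37 and +37 mm, tops 24 mm up) border the bed from y = -75 to +75. The shoes belong on the bed between fixed jaw and pad
- pad_face (a point): centre of the front face (towards the fixed jaw) of the ram's steel pressure pad, 56 mm wide, 14 to 54 mm above the worktop; this point is 34 mm above it. Its distance along the press's y to the fixed jaw's face is the open bed length, 155 to 160 mm at the start
- carriage (a joint): feed of the ram carriage towards the fixed jaw, m, 0 to 0.075. A full lever stroke moves it one tooth, 12 mm (the first stroke 7 to 12 mm); 9 N of friction holds it against the clamping force; it does not go back
- lever_grip (a point): middle of the upright black handle (19 mm thick, 54 to 106 mm above the worktop) at the end of the ratchet lever, on the robot's side of the press. This point is 84 mm above the worktop and 110 mm from the lever's vertical pivot, which stands at x = -45, y = -100 mm in the press frame
- feed_lever (a joint): ratchet lever, rad. 0 at rest: from its pivot it then points to the press's -x, turned 0.336 rad towards -y. A full stroke swings the handle towards +y (the fixed jaw's end) to the stop at 0.672, about 5 N at the handle. A weak spring (2 to 4 N there) returns it to 0; only full strokes feed a tooth
- knob_grip (a point): middle of the bar (52 mm long, 14 thick, 28 tall, top 110 mm above the worktop) of the black screw knob on the ram carriage; this point is on the knob's vertical axis, 98 mm above the worktop, and travels with the carriage. The bar lies along this point's own x
- screw_knob (a joint): turn of the screw knob, rad, 0 to 8.4; 0 at the start (bar along the press's x), grows clockwise seen from above. Each rad moves ram head and pad 3.8 mm towards the fixed jaw; turning takes about 0.2 N m; it stays where it is left
- pressure_pad (a joint): how far the sprung pad is pushed back into the ram head, m: 0 free, spring 700 N/m; the tab is released at about 0.007 (5 N); above 0.011 the shoes are crushed; stop at 0.012
- indicator_tab (a joint): brass tab (26 x 8 mm) in the top of the ram head, some 28 mm behind the pad's face: 0 flush with the head, 62 mm above the worktop; it springs up to 0.010 m once the pad has been pushed back far enough, and then stays up
- shoe_a_mid (a point): upright beech shoe glued from two halves (dark joint line): foot 58 (own x) x 40 (own y) x 36 mm high, on it a tenon 40 (x) x 34 (y) mm from 36 to 64 mm above the underside, to be gripped across its 40 mm; 0.12 kg. The shoes are alike; 2 or 3 are present. This point is its centre, 32 mm above its underside; own z up
- shoe_b_mid (a point): as shoe_a
- shoe_c_mid (a point): as shoe_a
- carton_mid (a point): closed carton with a white lid, 43 (own x) x 67 (own y) x 49 mm high, 55 g, left standing on the press bed, its long side roughly along the bed. This point is 24 mm above its underside
- wrap_reel: yarn reel fixed behind the left of the bench, part of the room. Its flat base, 56 mm high, reaches 221 mm in front (-x) of its origin and 267 mm to either side; its red and white bars reach 246 mm in front, 110 to 410 mm up, from 51 mm right (-y) to 227 mm left; keep arm and gripper clear. Origin on the worktop
- tray: shallow open grey plastic tray fixed to the worktop, 100 (own x) x 110 (own y) mm outside, walls 4 mm thick and 18 mm high, floor about 4 mm thick; origin on the worktop under its centre
- tape_measure: yellow tape measure, 32 x 67 x 55 mm, a bystander; origin under its centre
- marker: marker pen lying on the bench, 14 x 133 x 16 mm, a bystander; origin under its centre
- snips: thread snips lying on the bench, 25 x 114 x 9 mm, a bystander; origin under its centre
- glue_stick: glue stick standing, 22 mm thick, 89 mm tall, a bystander; origin under its centre
- stapler: stapler, 34 x 112 x 34 mm, a bystander; origin under its centre
- oil_bottle: small oil bottle standing, 32 mm thick, 119 mm tall, a bystander; origin under its centre

How it is judged:
On the way, in this order (a step that is already met when the one before it is completed fails the run):
1. the carton stands in the tray (x of carton_mid in the frame of tray between -0.04 and 0.04 m and y of carton_mid in the frame of tray between -0.04 and 0.04 m and z of carton_mid in the frame of tray between 0.02 and 0.036 m and angle between carton_mid's own z axis and vertical below 0.12 rad), for 0.2 s.
2. every shoe stands upright in a row on the press bed (x of shoe_a_mid in the frame of press between -0.014 and 0.014 m and y of shoe_a_mid in the frame of press between -0.075 and 0.066 m and z of shoe_a_mid in the frame of press between 0.036 and 0.052 m and angle between each of shoe_a_mid, shoe_b_mid, shoe_c_mid's own z axis and vertical below 0.12 rad and angle between the y axis of each of shoe_a_mid, shoe_b_mid, shoe_c_mid and the y axis of press, either way round below 0.15 rad and x of shoe_b_mid in the frame of press between -0.014 and 0.014 m and y of shoe_b_mid in the frame of press between -0.075 and 0.066 m and z of shoe_b_mid in the frame of press between 0.036 and 0.052 m and x of shoe_c_mid in the frame of press between -0.014 and 0.014 m and y of shoe_c_mid in the frame of press between -0.075 and 0.066 m and z of shoe_c_mid in the frame of press between 0.036 and 0.052 m), for 0.2 s.
3. the tab has popped out with the shoes clamped by the screw (all of step 2 and value of joint indicator_tab above 0.008 m and value of joint pressure_pad above 0.0062 m and value of joint screw_knob above 0.8 rad), for 0.2 s.
At the end, for the whole second after the job is handed in: Carton upright in the tray; every shoe present upright (0.12 rad) on the bed, within 14 mm of its centre line and square within 0.15 rad; tab out over 8 mm, knob turned in 0.8 rad or more, pad pushed back 6.2 to 11 mm; lever at rest (under 0.06 rad) (all of step 1 and all of step 3 and value of joint pressure_pad below 0.011 m and value of joint feed_lever below 0.06 rad and linear speed of carton below 0.02 m/s); the robot touches nothing.
It fails at once if the press is overtightened and the shoes crushed (pad pushed back more than 11.3 mm) (value of joint pressure_pad above 0.0113 m).
It fails at once if a bystander on the bench is disturbed (moved more than 4 cm) (distance of any of tape_measure, marker, snips, glue_stick, stapler, oil_bottle from where it was at the start of the episode above 0.04 m).
Of shoe_a, shoe_b, shoe_c only 2 to 3 are there at a start; the rules pass over those that are not, and their reading is None.
At some moment in a run one of shoe_a, shoe_b, shoe_c may be knocked a few centimetres aside while the robot is not near it.
It also fails if it takes over 210 s, if anything falls off the work surface, if the arm or the gripper's body presses on something with over 40 N, if the wrist force passes 120 N, or if a joint passes its speed limit or range.

## Working session

There is one attempt and no reset: what is moved stays moved. The work goes in short steps, each a Python script; the robot and the scene stay as the last script left them, time stands still between calls to the robot, and variables do not carry over. Pictures are saved under pics/ and viewed, at most 14 in all, crops included, and the job is handed in when it is done.

```bash
mkdir -p pics; ls; python3 - <<'E'
from workcell import bot
import cv2
for n in("side","top"):
    c=bot.read_camera(n); cv2.imwrite(f"pics/{n}0.png",c["pixels"])
    print(n,c["fx"],c["fy"],c["cx"],c["cy"],c["R"],c["t"])
print(bot.current_clock(),bot.current_tool_rot())
E
```

```text
pics
side 598.6850081448074 598.6850081448074 318.4532865994017 238.73835744914837 [[-0.91977221 -0.39215532  0.01527366]
 [-0.31275551  0.70892479 -0.63214685]
 [ 0.23707188 -0.58620802 -0.77469806]] [0.5228512  0.1933198  1.75800874]
top 473.7788295124995 473.7788295124995 310.63053651856814 240.1685888061275 [[ 0.04959384 -0.99876884  0.00111874]
 [-0.97837994 -0.04880654 -0.20097416]
 [ 0.20078133  0.00887252 -0.9795959 ]] [0.011729   0.57722227 1.24978115]
0.1 [-6.54416049e-01 -3.07198061e+00  2.48234336e-03]
```

View pics/top0.png

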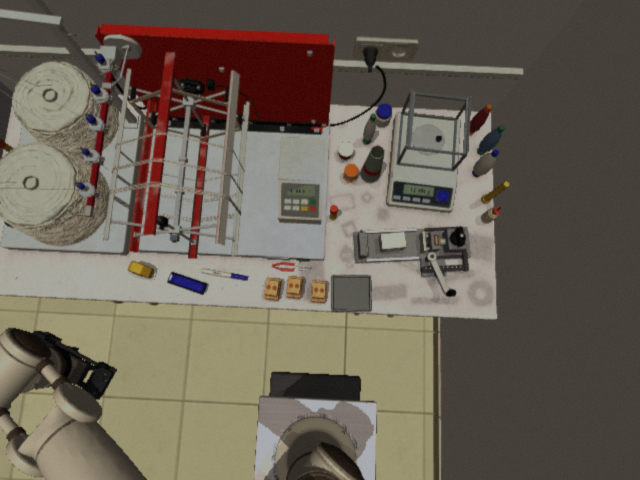

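View pics/side0.png

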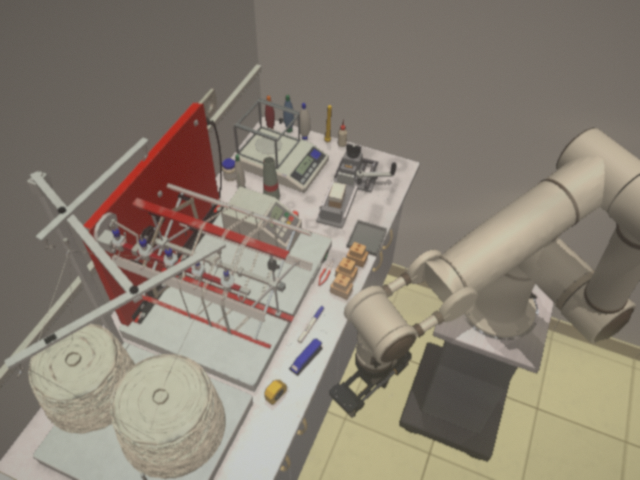

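Top view: press about (357–468, 230–272) with carton at (393,241), knob (458,236), and lever handle (450,292). The tray is at (352,293) and there are three shoes at (272,288), (294,287) and (319,290). I'll enlarge this area.

```bash
cat > h.py <<'E'
import numpy as np, cv2
from workcell import bot
from scipy.spatial.transform import Rotation as Ro
def pix(c,u,v,h):
    d=c["R"].T@np.array([(u-c["cx"])/c["fx"],(v-c["cy"])/c["fy"],1.]); o=-c["R"].T@c["t"]
    return o+d*(h-o[2])/d[2]
def proj(c,X):
    p=c["R"]@np.array(X)+c["t"]; return np.array([c["fx"]*p[0]/p[2]+c["cx"],c["fy"]*p[1]/p[2]+c["cy"]])
def down(a):  # tool down, closing direction (tool y) at world angle a
    y=np.array([np.cos(a),np.sin(a),0]);z=np.array([0,0,-1.]);x=np.cross(y,z)
    return Ro.from_matrix(np.c_[x,y,z]).as_rotvec()
def crop(c,u0,v0,u1,v1,s,name):
    cv2.imwrite("pics/"+name,cv2.resize(c["pixels"][v0:v1,u0:u1],None,fx=s,fy=s,interpolation=cv2.INTER_CUBIC))
E
python3 - <<'E'
import sys; sys.path.insert(0,'.')
from h import *
c=bot.read_camera("top"); crop(c,250,215,500,315,3.2,"t1.png")
c=bot.read_camera("side"); crop(c,310,130,430,310,3.3,"s1.png")
E
```

```text
(no output)
```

View pics/t1.png

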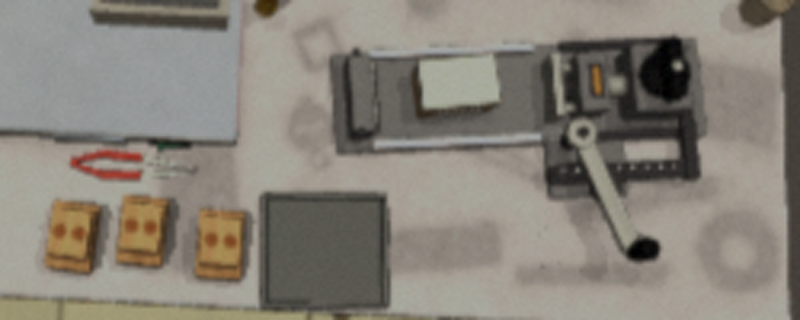

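View pics/s1.png

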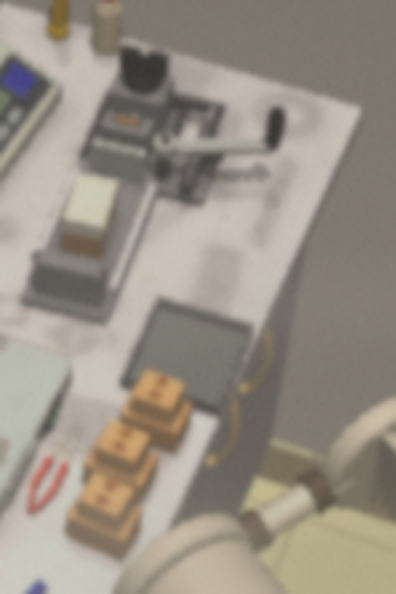

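Crop t1 (scale 3.2, offset 250,215): shoes at crop (73,237), (144,231) and (221,243), with two dark dots on each tenon along image x. The carton lid is at (458,82), the rails run (375,145)–(545,138) and (370,52)–(532,47), and the jaw is at x≈363. The pad is at x≈555, the handle at (643,248), the knob at (668,70) and the tray at (325,250). Next I'll measure with masks.

```bash
cat > m1.py <<'E'
import sys; sys.path.insert(0,'.')
from h import *
def shoes(c, show=True):
    hsv=cv2.cvtColor(c["pixels"],cv2.COLOR_BGR2HSV); out=[]
    m=cv2.inRange(hsv,(8,90,90),(20,255,255)); m=cv2.morphologyEx(m,cv2.MORPH_CLOSE,np.ones((5,5)))
    for k in cv2.findContours(m,cv2.RETR_EXTERNAL,cv2.CHAIN_APPROX_NONE)[0]:
        if cv2.contourArea(k)<120: continue
        r=cv2.minAreaRect(k); b=cv2.boxPoints(r)
        P=np.array([pix(c,*q,0.036)[:2] for q in b]); e=[P[1]-P[0],P[2]-P[1]]
        L=max(e,key=np.linalg.norm)
        if np.dot(L,[1,0.001])<0: L=-L
        out.append((P.mean(0),np.degrees(np.arctan2(L[1],L[0])),sorted(np.linalg.norm(x) for x in e),r[0]))
    return out
if __name__=="__main__":
    c=bot.read_camera("top"); print("cam",-c["R"].T@c["t"])
    for s in shoes(c): print("shoe",*[np.round(x,3) for x in s])
    F=lambda u,v,h:pix(c,250+(u)/3.2,215+(v)/3.2,h)[:2].round(4)
    big=c["pixels"][215:315,250:500]; g=cv2.cvtColor(big,cv2.COLOR_BGR2GRAY)
    # carton lid
    m=cv2.inRange(cv2.cvtColor(big,cv2.COLOR_BGR2HSV),(20,8,170),(60,90,255)); m[:, :125]=0;m[:,160:]=0;m[45:]=0
    k=max(cv2.findContours(m,cv2.RETR_EXTERNAL,cv2.CHAIN_APPROX_NONE)[0],key=cv2.contourArea)
    r=cv2.minAreaRect(k);P=np.array([pix(c,q[0]+250,q[1]+215,.061)[:2] for q in cv2.boxPoints(r)])
    e=P[1]-P[0],P[2]-P[1]; print("lid",P.mean(0),[ (np.linalg.norm(x),np.degrees(np.arctan2(x[1],x[0]))) for x in e],r)
    # tray
    m=cv2.inRange(g,40,125);m[:58]=0;m[:,:78]=0;m[:,125:]=0
    k=max(cv2.findContours(m,cv2.RETR_EXTERNAL,cv2.CHAIN_APPROX_NONE)[0],key=cv2.contourArea)
    r=cv2.minAreaRect(k);P=np.array([pix(c,q[0]+250,q[1]+215,.018)[:2] for q in cv2.boxPoints(r)])
    e=P[1]-P[0],P[2]-P[1]; print("tray",P.mean(0),[ (np.linalg.norm(x),np.degrees(np.arctan2(x[1],x[0]))) for x in e],r)
    print("near rail",F(375,145,.024),F(545,138,.024)," far",F(370,52,.024),F(532,47,.024))
    print("jaw inner",F(374,55,.056),F(379,130,.056)," jaw outer",F(347,55,.056),F(352,135,.056))
    print("bed corners",F(332,57,.012),F(337,154,.012))
    print("pad front",F(550,57,.054),F(553,112,.054)," tab",F(597,80,.062)," pivot",F(580,133,.06)," handle",F(643,246,.106)," knob",F(666,70,.11), "carr right",F(706,40,.012),F(704,137,.012))
    # side camera: lid + handle
    s=bot.read_camera("side");S=lambda u,v,h:pix(s,310+u/3.3,130+v/3.3,h)[:2].round(4)
    print("S handle",S(275,113,.106)," knob",S(145,55,.11)," lid",S(92,206,.061)," tray corners",S(158,302,.018),S(252,325,.018),S(124,388,.018)," shoes",S(160,391,.064),S(122,445,.064),S(108,494,.064))
E
python3 m1.py
```

```text
cam [0.31322827 0.02879807 1.34027413]
shoe [0.44  0.012] -0.538 [0.04  0.058] [318.307 290.783]
shoe [0.44  0.141] -2.055 [0.04  0.058] [271.797 288.426]
shoe [0.448 0.08 ] -2.588 [0.039 0.058] [293.931 286.651]
shoe [ 0.787 -0.064] -23.207 [0.04  0.056] [350.1 172.3]
lid [ 0.58703208 -0.18672671] [(np.float64(0.05909569667907652), np.float64(-81.32101990600688)), (np.float64(0.034087551388545294), np.float64(-173.8123704801168))] ((143.10891723632812, 25.089111328125), (12.139453887939453, 21.293794631958008), 84.2894058227539)
tray [ 0.43629053 -0.08328445] [(np.float64(0.12071254640282826), np.float64(-87.14900180033182)), (np.float64(0.10833529448050576), np.float64(-178.69733657373536))] ((102.5, 79.5), (39.0, 43.0), 90.0)
near rail [ 0.5332 -0.121 ] [ 0.5469 -0.2702]  far [ 0.6167 -0.1144] [ 0.6285 -0.2584]
jaw inner [ 0.6068 -0.1145] [ 0.5411 -0.1204]  jaw outer [ 0.6057 -0.091 ] [ 0.5355 -0.0974]
bed corners [ 0.6132 -0.0818] [ 0.5255 -0.0889]
pad front [ 0.6131 -0.2675] [ 0.5646 -0.2702]  tab [ 0.593  -0.3061]  pivot [ 0.5463 -0.292 ]  handle [ 0.4472 -0.3315]  knob [ 0.5938 -0.3508] carr right [ 0.6456 -0.4174] [ 0.5569 -0.414 ]
S handle [ 0.4423 -0.3295]  knob [ 0.5903 -0.3522]  lid [ 0.5761 -0.177 ]  tray corners [ 0.4826 -0.1221] [ 0.3888 -0.1313] [ 0.474  -0.0088]  shoes [0.4317 0.0162] [0.441  0.0873] [0.4328 0.142 ]
```

Everything agrees: shoes measure 40×58, the pivot and tab land where the press frame predicts, and the press sits at about (0.581, −0.192) with yaw about 0.085. I'll start with the carton.

```bash
cat >> h.py <<'E'
YAW=.085; O=np.array([.581,-.192]); CY,SY=np.cos(YAW),np.sin(YAW); RP=np.array([[CY,-SY],[SY,CY]])
P=lambda x,y:O+RP@np.array([x,y])
toP=lambda w:RP.T@(np.array(w)[:2]-O)
def rot_best(p,a):
    best=None
    for k in(-1,0,1):
        q=bot.inverse_kinematics(list(p),down(a+k*np.pi).tolist())
        if q is not None and (best is None or abs(q[5])<abs(best[1][5])): best=(down(a+k*np.pi).tolist(),q)
    return best[0]
def go(p,a): bot.goto(list(p),rot_best(p,a))
def st(t=""): print(t,"t",round(bot.current_clock(),1),np.round(bot.current_ee_pos(),4),"open",round(bot.current_opening(),3),"F",np.round(bot.current_contact_force(),1),"grip",round(bot.current_grip_force(),1))
def pick(x,y,z,a,opening,N,zt=.2):
    go([x,y,zt],a); bot.set_gripper(opening)
    bot.line_to([x,y,z],max_speed=.15); bot.set_gripper(0.,N); st("grip"); bot.line_to([x,y,zt],max_speed=.2)
def place(x,y,z,a,opening,zt=.2):
    go([x,y,zt],a); bot.line_to([x,y,z+.03],max_speed=.2); bot.line_to([x,y,z],max_speed=.06); st("down")
    bot.set_gripper(opening); bot.line_to([x,y,zt],max_speed=.25)
E
python3 - <<'E'
import sys; sys.path.insert(0,'.')
from h import *
bot.line_to([.30,.20,.25],max_speed=.3); go([.42,-.12,.25],.1); st()
pick(.584,-.186,.037,.12,.85,10)
st("lifted")
place(.434,-.081,.030,.02,.75)
st()
c=bot.read_camera("top"); crop(c,250,215,500,315,3.2,"t2.png")
E
```

```text
t 2.9 [ 0.4201 -0.1189  0.2499] open 0.998 F [0.2 0.  0.1] grip 0.0
grip t 5.9 [ 0.5842 -0.1861  0.0372] open 0.459 F [-0.5 -0.3  1.5] grip 9.9
lifted t 6.8 [ 0.5831 -0.1855  0.1983] open 0.458 F [-0.8  0.4 -0.7] grip 9.9
down t 9.1 [ 0.4338 -0.0809  0.0296] open 0.456 F [-1.5 -0.1 -0.1] grip 9.9
 t 10.5 [ 0.4332 -0.0806  0.1986] open 0.754 F [ 0.2 -0.4 -1.1] grip 0.0
```

View pics/t2.png

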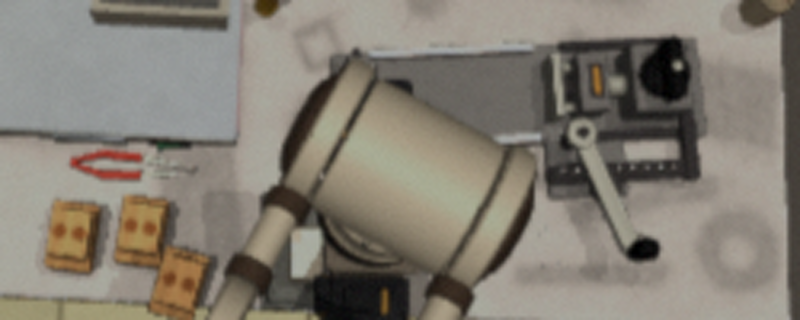

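The press is empty and the carton is in the tray, partly visible at (307,252). The third shoe has been knocked to crop (181,283). I'll clear the arm and re-measure.

```bash
python3 - <<'E'
import sys; sys.path.insert(0,'.')
from h import *
from m1 import shoes
go([.30,-.42,.25],0)
c=bot.read_camera("top"); crop(c,250,215,500,315,3.2,"t3.png")
for s in shoes(c): print("shoe",*[np.round(x,3) for x in s])
s=bot.read_camera("side"); crop(s,310,130,430,310,3.3,"s3.png")
E
```

```text
shoe [0.44 0.14] -2.057 [0.04  0.058] [271.849 288.432]
shoe [0.426 0.064] 38.702 [0.067 0.119] [299.475 295.157]
shoe [ 0.787 -0.064] -23.207 [0.04  0.056] [350.1 172.3]
```

View pics/t3.png

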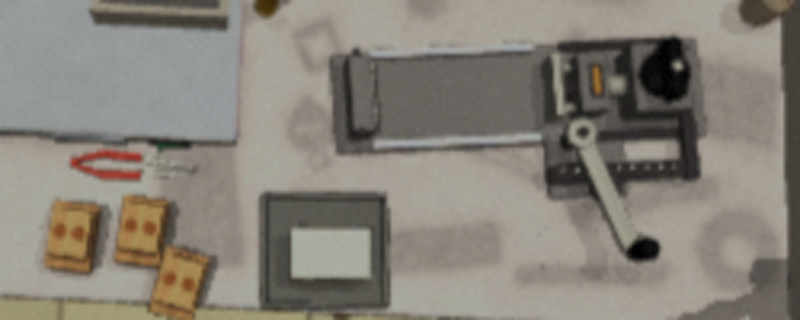

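The carton stands in the tray (lid at crop 331,252). Shoe 3 touches shoe 2 in the mask, so I'll separate them with a tighter mask and start placing.

```bash
cat > m2.py <<'E'
import sys; sys.path.insert(0,'.')
from h import *
def shoes2(c):
    "shoes split by eroding; rect grown back"
    hsv=cv2.cvtColor(c["pixels"],cv2.COLOR_BGR2HSV); m=cv2.inRange(hsv,(6,70,70),(22,255,255))
    s=cv2.resize(m,None,fx=4,fy=4,interpolation=cv2.INTER_LINEAR); s=(s>127).astype(np.uint8)
    s=cv2.morphologyEx(s,cv2.MORPH_CLOSE,np.ones((13,13))); e=17; s=cv2.erode(s,cv2.getStructuringElement(cv2.MORPH_ELLIPSE,(e,e)))
    out=[]
    for k in cv2.findContours(s,cv2.RETR_EXTERNAL,cv2.CHAIN_APPROX_NONE)[0]:
        if cv2.contourArea(k)<300: continue
        (u,v),(w,h),a=cv2.minAreaRect(k); b=(cv2.boxPoints(((u,v),(w+e,h+e),a))+.5)/4-.5
        Q=np.array([pix(c,*q,.036)[:2] for q in b]); L=max(Q[1]-Q[0],Q[2]-Q[1],key=np.linalg.norm)
        if L[0]<0:L=-L
        if Q.mean(0)[0]<.7: out.append((Q.mean(0),np.arctan2(L[1],L[0]),np.linalg.norm(Q[1]-Q[0]),np.linalg.norm(Q[2]-Q[1])))
    return out
E
python3 - <<'E'
from m2 import *
c=bot.read_camera("top")
for s in shoes2(c): print(*[np.round(x,3) for x in s])
F=lambda u,v,h:pix(c,250+(u)/3.2,215+(v)/3.2,h)[:2].round(4)
print("dots 3",F(171,279,.064),F(188,285,.064),"dots2",F(130,226,.064),F(151,227,.064))
E
```

```text
[0.44 0.14] -0.041 0.061 0.045
[0.426 0.063] 0.631 0.067 0.122
[0.47  0.492] 1.167 0.032 0.041
[ 0.674 -0.463] -0.73 0.04 0.03
dots 3 [0.4045 0.0512] [0.4002 0.0367] dots2 [0.4471 0.088 ] [0.4472 0.0703]
```

Shoe 3's dots give a centre of (0.402, 0.044) and yaw of about −0.25. I'll pick it first and place it nearest the jaw.

```bash
python3 - <<'E'
from m2 import *
from m1 import shoes
bot.set_gripper(.8)
go([.36,-.15,.25],0)
pick(.403,.044,.041,-.25,.8,20)
p=P(0,.050); place(*p,.0535,YAW,.62)
go([.30,-.42,.25],0)
c=bot.read_camera("top"); crop(c,250,215,500,315,3.2,"t4.png")
for s in shoes(c): print("shoe",*[np.round(x,3) for x in s],toP(s[0]).round(3))
E
```

```text
grip t 16.3 [0.403  0.044  0.0411] open 0.431 F [-0.8 -0.7  2.4] grip 19.9
down t 19.6 [ 0.5764 -0.1421  0.0529] open 0.436 F [ 0.3  0.2 -1.5] grip 20.0
shoe [0.44  0.141] -5.035 [0.038 0.058] [271.653 288.366] [-0.112  0.344]
shoe [0.447 0.08 ] -3.7 [0.04  0.058] [293.838 286.792] [-0.11   0.283]
shoe [ 0.58  -0.143] 5.088 [0.042 0.059] [375.898 243.579] [0.003 0.049]
shoe [ 0.787 -0.064] -23.207 [0.04  0.056] [350.1 172.3] [0.216 0.11 ]
```

View pics/t4.png

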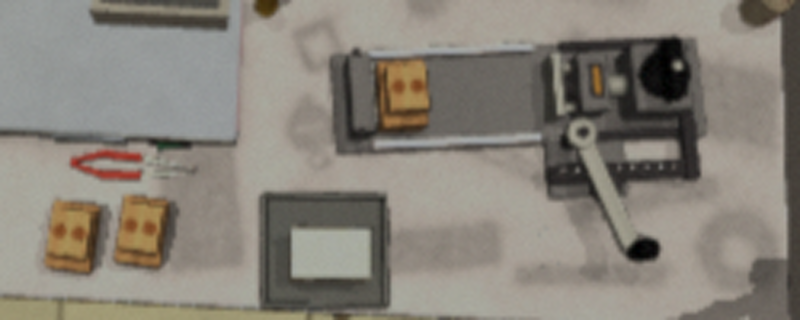

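Shoe 3 stands next to the jaw (crop 404,92), square. Now the other two.

```bash
python3 - <<'E'
from m2 import *
from m1 import shoes
bot.set_gripper(.62)
go([.36,-.15,.25],0)
pick(.448,.080,.041,-.05,.62,20)
place(*P(0,.0065),.0535,YAW,.62)
go([.36,-.1,.25],0)
pick(.441,.141,.041,-.05,.62,20)
place(*P(0,-.037),.0535,YAW,.62)
go([.30,-.42,.25],0)
c=bot.read_camera("top"); crop(c,250,215,500,315,3.2,"t5.png")
for s in shoes(c): print("shoe",*[np.round(x,3) for x in s],toP(s[0]).round(3))
E
```

```text
grip t 26.4 [0.4484 0.08   0.0416] open 0.435 F [-1.4 -0.   4.8] grip 19.7
down t 29.9 [ 0.5799 -0.1854  0.0532] open 0.432 F [-2.9  0.5  3.2] grip 19.8
grip t 34.8 [0.4413 0.141  0.0416] open 0.434 F [-1.4  1.   5. ] grip 19.9
down t 38.6 [ 0.5836 -0.2287  0.0532] open 0.438 F [-1.3  1.   1. ] grip 19.9
shoe [ 0.584 -0.188] -84.482 [0.06  0.135] [392.114 243.018] [0.003 0.003]
shoe [ 0.787 -0.064] -23.207 [0.04  0.056] [350.1 172.3] [0.216 0.11 ]
```

View pics/t5.png

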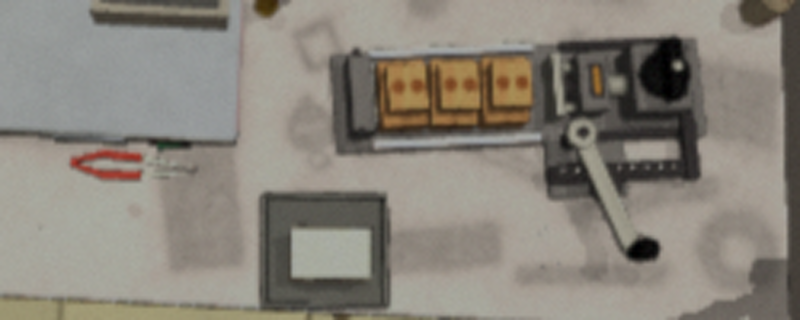

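The row is in place (crop 380–535, 60–128). Next is the first lever stroke, with the open gripper caging the handle.

```bash
cat > lev.py <<'E'
from m2 import *
def hp(th): a=.336-th; return P(-.045-.11*np.cos(a),-.1-.11*np.sin(a))
Z=.070
def to(th,v=.12): bot.line_to([*hp(th),Z],max_speed=v)
def ft(): return float(RP[:,1]@np.array(bot.current_contact_force())[:2])
def grab():
    bot.set_gripper(.55,5); p=hp(0); go([*p,.2],YAW+np.pi/2); bot.line_to([*p,Z]); bot.set_gripper(.3,5); st("handle")
def stroke():
    f0=ft()
    for t in(.17,.34,.5,.62): to(t)
    fs=[]
    t=.62
    while t<.80:
        t+=.015; to(t,.05); f=ft()-f0; fs.append(round(f,1))
        if abs(f)>14: break
    print("end",round(t,3),fs)
    for s in(.5,.34,.17,0.): to(s)
    st("back")
E
python3 - <<'E'
from lev import *
grab(); stroke()
c=bot.read_camera("top"); crop(c,350,215,500,315,4,"t6.png")
E
```

```text
handle t 44.6 [ 0.4443 -0.3404  0.0701] open 0.297 F [ 0.1 -0.7 -0.8] grip 0.0
end 0.8 [-3.1, -4.3, -5.3, -4.2, -3.7, -4.6, -4.0, -4.0, -8.1, -8.8, -9.9, -9.4]
back t 50.1 [ 0.4441 -0.3395  0.0697] open 0.302 F [-0.9 -0.9  0.2] grip 0.0
```

View pics/t6.png

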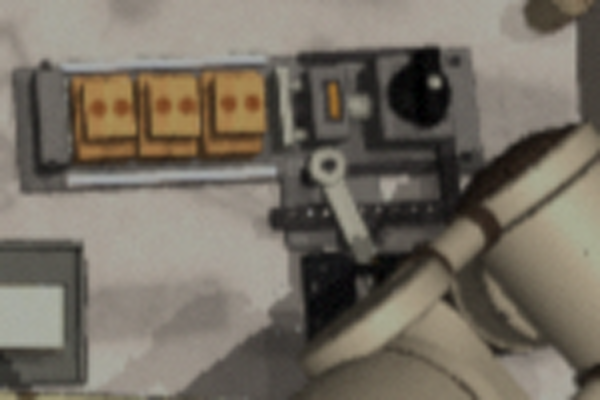

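The first stroke moved the tab from u≈436.6 to 433.5 (about 8 mm). I'll do a second stroke and track the tab numerically.

```bash
cat >> lev.py <<'E'
def tab(c,h=.062):
    hsv=cv2.cvtColor(c["pixels"],cv2.COLOR_BGR2HSV); m=cv2.inRange(hsv,(8,110,100),(30,255,255))
    w=np.zeros_like(m); w[225:245,415:442]=1; m=m*w
    M=cv2.moments(m,True)
    if M["m00"]<3: return None
    u,v=M["m10"]/M["m00"],M["m01"]/M["m00"]; return toP(pix(c,u,v,h)).round(4),M["m00"]
E
python3 - <<'E'
from lev import *
print(tab(bot.read_camera("top"))); stroke()
c=bot.read_camera("top"); print(tab(c)); crop(c,350,215,500,315,4,"t7.png")
E
```

```text
(array([ 0.0045, -0.0879]), 29.0)
end 0.8 [-4.8, -4.2, -4.4, -4.9, -5.6, -5.2, -6.2, -5.1, -8.1, -10.5, -10.0, -10.2]
back t 55.7 [ 0.4441 -0.3395  0.0697] open 0.3 F [0.5 0.1 0. ] grip 0.0
(array([ 0.0026, -0.0841]), 22.0)
```

View pics/t7.png

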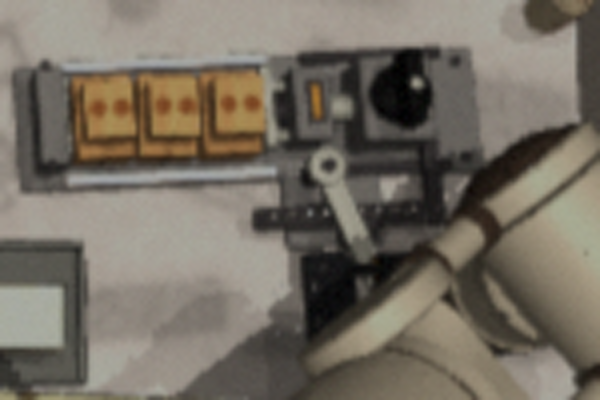

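Tab now at u≈429.3, so the ram has fed about 20 mm and the pad has just reached the loosely spaced row. The packed row is about 15–20 mm away, so one more stroke leaves it under a tooth. I'll do the third.

```bash
python3 - <<'E'
from lev import *
stroke()
c=bot.read_camera("top")
bot.set_gripper(.55); bot.line_to([*hp(0),.2]); bot.hold(.3)
go([.30,-.42,.25],0)
c=bot.read_camera("top"); crop(c,350,215,500,315,4,"t8.png"); st()
E
```

```text
end 0.8 [-5.0, -5.1, -4.9, -5.6, -4.6, -5.8, -4.9, -5.2, -7.5, -9.5, -9.8, -10.6]
back t 61.3 [ 0.4441 -0.3395  0.0697] open 0.297 F [ 0.1  1.1 -0.2] grip 0.0
 t 64.8 [ 0.3002 -0.4198  0.2499] open 0.549 F [ 0.1 -0.2  0.2] grip 0.0
```

View pics/t8.png

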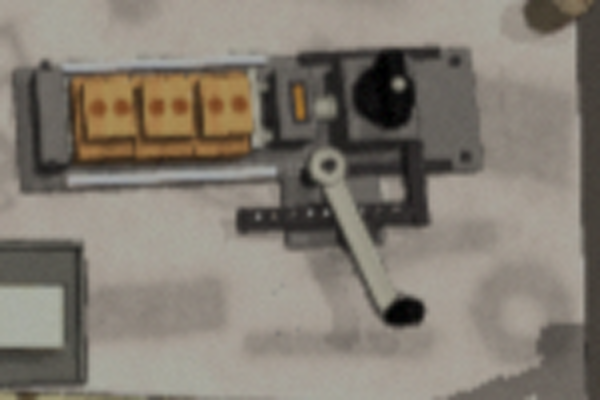

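The lever is back at rest, the row is nearly packed and the pad is just behind it (crop u≈262). Tab at (299,103). Next I'll locate the knob precisely using both views.

```bash
python3 - <<'E'
from lev import *
c=bot.read_camera("top"); s=bot.read_camera("side")
a=cv2.resize(c["pixels"][220:255,425:465],None,fx=10,fy=10,interpolation=cv2.INTER_CUBIC)
b=cv2.resize(s["pixels"][138:173,332:372],None,fx=10,fy=10,interpolation=cv2.INTER_CUBIC)
cv2.imwrite("pics/k.png",np.clip(np.hstack([a,b]).astype(float)*1.6,0,255).astype(np.uint8))
E
```

```text
(no output)
```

View pics/k.png

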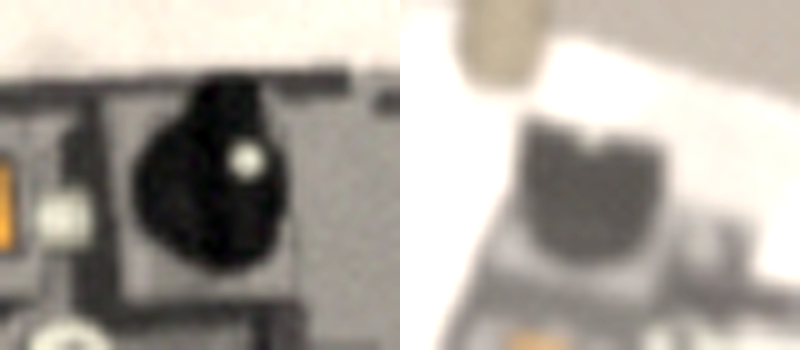

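Left (top view): black bar running (225,75)–(235,270), with a bright dot on the axis at (245,160). Right (side view): bar ends at (525,120) and (662,145), with the dot between them at (592,140).

```bash
python3 - <<'E'
from lev import *
c=bot.read_camera("top"); s=bot.read_camera("side")
for h in(.10,.11): 
    print(h,[(pix(c,425-.45+u/10,220-.45+v/10,h)[:2].round(4),toP(pix(c,425-.45+u/10,220-.45+v/10,h)).round(4)) for u,v in((245,160),(226,75))],
      [(toP(pix(s,332-.45+(u-400)/10,138-.45+v/10,h)).round(4)) for u,v in((592,140),(525,120),(662,145))])
p=P(0,-.13)
for k in np.linspace(np.pi/2+YAW-3.2,np.pi/2+YAW+3.2,15):
    q=bot.inverse_kinematics([*p,.2],down(k).tolist()); print(round(k,2),None if q is None else np.round(q,2)[[0,5]])
E
```

```text
0.1 [(array([ 0.5985, -0.3297]), array([ 0.0058, -0.1386])), (array([ 0.6217, -0.3248]), array([ 0.0293, -0.1357]))] [array([ 0.0016, -0.1444]), array([ 0.0258, -0.1464]), array([-0.0214, -0.1498])]
0.11 [(array([ 0.5962, -0.3268]), array([ 0.0037, -0.1356])), (array([ 0.6192, -0.3219]), array([ 0.027 , -0.1327]))] [array([-0.0009, -0.1337]), array([ 0.0231, -0.1358]), array([-0.0237, -0.139 ])]
-1.54 [-0.68  0.87]
-1.09 [-0.68  0.41]
-0.63 [-0.68 -0.05]
-0.17 [-0.68 -0.5 ]
0.28 [-0.68 -0.96]
0.74 [-0.68 -1.42]
1.2 [-0.68 -1.88]
1.66 [-0.68 -2.33]
2.11 [-0.68 -2.79]
2.57 None
3.03 [-0.68  2.58]
3.48 [-0.68  2.12]
3.94 [-0.68  1.67]
4.4 [-0.68  1.21]
4.86 [-0.68  0.75]
```

Both views agree at h = 0.11: the knob axis is at press (≈0.0015, −0.135), and J6 gives 5.2 rad of clockwise travel in one grip. I'll grip and turn in small steps, watching the tab in the side camera.

```bash
cat > knob.py <<'E'
from lev import *
def look(yt=-.083):
    s=bot.read_camera("side"); u,v=proj(s,[*P(0,yt),.062]).astype(int)
    r=s["pixels"][v-11:v+7,u-12:u+13]; hsv=cv2.cvtColor(r,cv2.COLOR_BGR2HSV)
    m=cv2.inRange(hsv,(8,110,70),(30,255,255)); m=cv2.connectedComponentsWithStats(m)
    k=[x for x in zip(m[2],m[3]) if x[0][4]<400 ][0:]
    k=max(k,key=lambda x:x[0][4]) if k else None
    return s,(None if k is None else (k[0].tolist(),k[1].round(1))),r
def turn(d):
    q=list(bot.current_joints()); q[5]+=d; bot.set_joints(q)
E
python3 - <<'E'
from knob import *
p=P(.0015,-.135); a=np.pi/2+YAW
go([.42,-.28,.25],a-1.5) 
print(look()[1])
bot.set_gripper(.45,40); r=down(a).tolist(); bot.goto([*p,.2],r); print(np.round(bot.current_joints(),2))
bot.line_to([*p,.087],max_speed=.1); st("at"); bot.set_gripper(0,40); st("gripped")
s,l,r=look(); print(l)
cv2.imwrite("pics/k2.png",cv2.resize(s["pixels"][120:200,310:410],None,fx=6,fy=6,interpolation=cv2.INTER_CUBIC))
E
```

```text
None
[-0.68  0.43  1.29 -0.    1.42 -2.34]
at t 68.7 [ 0.5945 -0.3268  0.088 ] open 0.449 F [-0.3 -0.   1. ] grip 0.0
gripped t 69.2 [ 0.5941 -0.3273  0.0873] open 0.147 F [ 1.  -2.9 -0.8] grip 40.0
([6, 17, 1, 1, 1], array([ 6., 17.]))
```

View pics/k2.png

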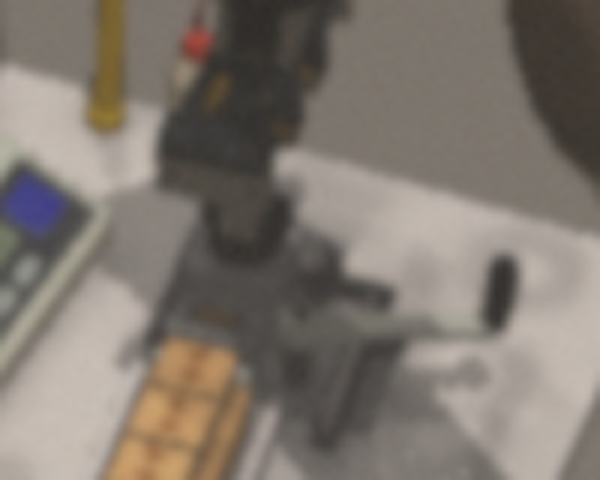

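The bar is gripped (13.5 mm) and the tab shows dimly at (346.7, 173) in the side view. I'll turn in steps and log the tab's redness.

```bash
cat >> knob.py <<'E'
def look2():
    f=sum(bot.read_camera("side")["pixels"].astype(float) for _ in range(2))/2
    d=f[162:182,336:358,2]-f[162:182,336:358,0]
    return f,np.round(d).astype(int)
def strip(f): return cv2.resize(f[158:186,332:362].astype(np.uint8),None,fx=6,fy=6,interpolation=cv2.INTER_CUBIC)
E
python3 - <<'E'
from knob import *
ims=[]; f,d=look2(); ims.append(strip(f)); print(d)
for k in (.5,.5,.3,.3):
    turn(k); bot.hold(.2); f,d=look2(); ims.append(strip(f)); print(round(bot.current_joints()[5],2),d.max(1),"tq",np.round(bot.current_ft_torque(),2))
st()
import pickle; pickle.dump(ims,open("ims.pkl","wb"))
cv2.imwrite("pics/k3.png",np.clip(1.5*np.hstack(ims[1:]).astype(float),0,255))
E
```

```text
[[14 12 12 11  8  6  8  6  7  6  6  6  6  7  6  6  6  7  6  5  6  6]
 [13 13 12 10  8  6  7  6  8  6  7  6  6  6  6  6  6  6  6  7  6  7]
 [14 12 11  8  8  7  8  8  6  7  6  5  6  7  6  6  6  6  6  7  6  6]
 [12 12 10  8  8  6  6  6  6  8  7  7  7  7  7  6  6  6  6  8  6  6]
 [12 11 10  7  6  7  6  6  7  6  7  7  6  6  7  6  7  6  6  6  6  6]
 [12 10  8  6  6  6  7  6  7  6  6  6  6  6  6  7  6  7  8  6  7  6]
 [10 10  6  6  7  6  7  6  6  6  6  6  6  6  6  6  6  6  6  6  6  6]
 [10  8  7  6  6  8  6  6  6  6  7  6  6  6  6  6  6  6  6  6  6  7]
 [10  8  6  5  6  6  8  8  8  8  8  8  8  7  6  6  6  6  6  7  7  8]
 [ 9  8  7  7  6  8 10 14 16 14 12 10  8  8  6  7  6  6  7  6  8  8]
 [ 8  6  7  6  6  8 12 19 24 23 20 17 14  9  8  6  6  6  6  8  9  9]
 [ 8  6  8  8  7  8 10 14 18 20 20 20 18 12  8  8  6  6  6  7  8  8]
 [ 8  8  8  9  8  8  8 10 11 11 12 13 14 10  8  6  6  6  6  7  8  8]
 [ 8 11 18 20 16 12 10 11 10  8  9  8  8  6  7  6  6  6  6  7  8  9]
 [12 26 40 46 40 33 28 22 16 13 12  9  9  8  6  6  6  6  6  6  8  8]
 [20 41 62 70 67 62 54 46 38 33 30 24 18 12  7  7  6  6  7  6  8  8]
 [29 54 75 82 82 75 70 65 62 62 58 52 40 22 10  6  8  6  7  7  8  7]
 [40 66 82 86 84 80 76 76 78 78 77 74 60 36 14  6  6  6  6  7  6  6]
 [54 76 84 86 84 82 80 81 84 85 84 80 66 38 16  8  6  6  7  8  6  6]
 [66 80 84 84 82 80 80 82 85 87 86 78 60 32 15  8  8  7  7  8  7  5]]
-1.84 [14 14 14 13 13 12 11 10 10 23 40 40 25 12 34 65 80 86 86 86] tq [ 0.04 -0.14 -0.08]
-1.34 [13 14 13 12 12 12 11 10  9 18 34 48 36 18 25 53 74 84 86 86] tq [ 0.14 -0.49 -0.07]
-1.04 [13 13 12 12 12 12 11 10  9 14 34 50 40 23 20 45 71 82 86 86] tq [ 0.12 -0.65 -0.02]
-0.74 [13 12 12 12 12 12 10 10  9 12 29 43 43 30 14 36 66 82 86 86] tq [ 0.1  -0.83 -0.09]
 t 72.4 [ 0.5948 -0.3265  0.0873] open 0.15 F [ 5.1  0.6 -1.6] grip 40.0[ WARN:0@11.415] global loadsave.cpp:1063 imwrite_ Unsupported depth image for selected encoder is fallbacked to CV_8U.
```

View pics/k3.png

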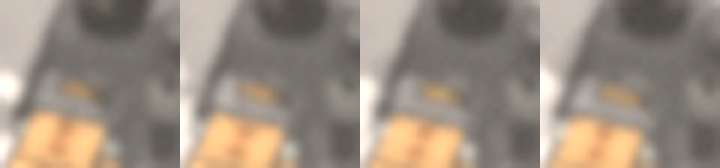

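Knob at 1.6 rad; the tab is clear in each frame (about (80,90) in the tile), still flush, and the row is still shifting slightly. I'll continue with automatic pop detection.

```bash
cat >> knob.py <<'E'
def tabscore(d):
    m=(d>18).astype(np.uint8); p=d.max(1); n,l,s,c=cv2.connectedComponentsWithStats(m)
    k=[i for i in range(1,n) if s[i][1]+s[i][3]<20]
    return [(int(s[i][4]),int(d[l==i].sum()),s[i][1:4:2].tolist(),c[i].round(1).tolist()) for i in k], p
E
python3 - <<'E'
from knob import *
f,d=look2(); t,p=tabscore(d); print(t,p); A0=max(x[1] for x in t) if t else 600
for i in range(8):
    turn(.15); bot.hold(.15); f,d=look2(); t,p=tabscore(d); print(round(bot.current_joints()[5],2),t,p,"tq",np.round(bot.current_ft_torque(),2))
    if p[:8].max()>22 or (t and max(x[1] for x in t)>1.6*A0): print("POP?"); break
cv2.imwrite("pics/k4.png",cv2.resize(strip(f),None,fx=2,fy=2)); st()
E
```

```text
[(23, 705, [10, 4], [9.0, 11.6])] [13 12 12 12 12 12 10 10 10 14 28 43 44 30 14 37 66 82 86 86]
-0.6 [(22, 696, [10, 4], [8.8, 11.6])] [14 13 13 12 12 10 10 10  9 10 26 42 45 31 15 34 63 79 84 86] tq [ 0.03 -0.78 -0.14]
-0.45 [(21, 682, [10, 4], [8.8, 11.7])] [13 13 13 12 12 10 11 10  9 10 24 39 49 36 17 32 62 80 86 86] tq [ 0.05 -0.77 -0.12]
-0.31 [(22, 682, [10, 4], [8.7, 11.7])] [12 13 12 12 12 12 11  9  8 10 22 40 45 34 16 32 62 79 86 86] tq [ 0.07 -0.67 -0.09]
-0.16 [(19, 625, [11, 3], [9.0, 12.0])] [14 14 12 14 12 12 12 11 10 10 18 34 50 38 18 32 62 80 86 86] tq [ 0.02 -0.61 -0.14]
-0.02 [(21, 648, [11, 4], [9.1, 12.2])] [13 14 12 12 12 12 11 10 10 10 16 31 45 38 22 31 60 80 85 86] tq [ 0.05 -0.64 -0.08]
0.13 [(21, 651, [11, 4], [8.8, 12.4])] [13 14 12 12 13 12 11 10  9 10 16 32 48 40 21 31 62 80 85 86] tq [ 0.1  -0.62 -0.09]
0.27 [(20, 596, [11, 4], [8.5, 12.4])] [13 13 13 12 12 12 11 10 10 10 14 30 43 36 24 32 61 79 85 86] tq [ 0.05 -0.59 -0.06]
0.42 [(18, 525, [11, 4], [9.2, 12.7])] [13 13 12 12 12 12 11 10 10 10 11 25 40 40 28 31 60 80 86 86] tq [ 0.05 -0.5  -0.17]
 t 76.7 [ 0.5955 -0.3269  0.0873] open 0.15 F [ 6.4  0.8 -1.1] grip 40.0
```

The row has been packed since J6≈−0.45 (shoe edge steady), so the tab should pop around J6≈1.3–1.4. Continuing with detection, capped at 1.65.

```bash
python3 - <<'E'
from knob import *
f,d=look2(); t,p=tabscore(d); A0=max(x[1] for x in t) if t else 500
while bot.current_joints()[5]<1.65:
    turn(.12); bot.hold(.15); f,d=look2(); t,p=tabscore(d); print(round(bot.current_joints()[5],2),t,p)
    if p[:9].max()>22 or (t and max(x[1] for x in t)>1.5*A0): print("POP?"); break
cv2.imwrite("pics/k5.png",cv2.resize(f[140:200,315:395].astype(np.uint8),None,fx=7,fy=7,interpolation=cv2.INTER_CUBIC)); st()
E
```

```text
0.53 [(24, 761, [11, 4], [8.8, 12.5])] [14 14 13 13 12 12 12 10 10 10 12 28 46 46 30 31 61 80 86 86]
0.65 [(24, 803, [11, 4], [8.3, 12.6])] [13 14 13 12 12 12 10 10 10 10 11 31 50 48 34 30 60 78 84 86]
POP?
 t 77.8 [ 0.5955 -0.3271  0.0873] open 0.148 F [ 4.9  1.1 -1.4] grip 40.0
```

View pics/k5.png

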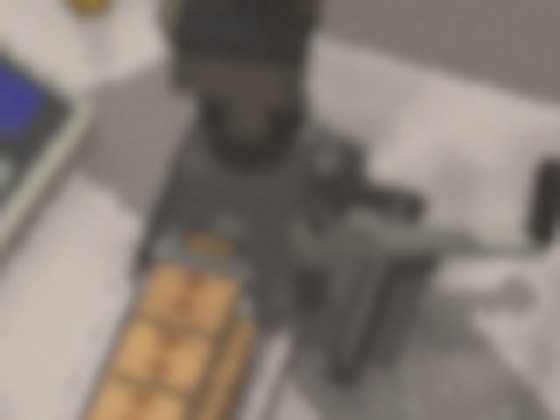

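False alarm: the tab is still flush at (208,242), only brighter. I'll use the upward jump of the tab's image as the criterion instead.

```bash
python3 - <<'E'
from knob import *
v0=12.6
while bot.current_joints()[5]<1.7:
    turn(.12); bot.hold(.15); f,d=look2(); t,p=tabscore(d); print(round(bot.current_joints()[5],2),t,p)
    if p[:11].max()>22: print("POP?"); break
cv2.imwrite("pics/k6.png",cv2.resize(f[140:200,315:395].astype(np.uint8),None,fx=7,fy=7,interpolation=cv2.INTER_CUBIC)); st()
E
```

```text
0.76 [(24, 801, [11, 4], [8.4, 12.7])] [14 12 13 12 12 12 12 10 10 10 11 30 51 46 34 30 60 78 85 86]
0.88 [] [13 13 13 12 12 12 11 11 10  9 10 25 42 48 40 31 60 79 85 86]
0.99 [] [14 13 14 12 13 12 12 10 10 10 10 18 39 52 42 31 60 79 86 86]
1.11 [] [12 14 13 14 12 11 12 10 10 10 10 28 54 58 48 31 60 78 85 86]
1.22 [] [14 12 14 12 12 11 11 10 10 10 12 30 54 61 48 30 60 79 86 87]
1.34 [] [14 14 14 14 12 11 10 11 10  9 16 37 56 64 50 30 58 78 86 86]
1.46 [] [14 13 13 12 12 12 11 10 10 21 46 65 72 64 41 30 59 78 86 87]
POP?
 t 81.3 [ 0.5954 -0.3277  0.0873] open 0.147 F [ 3.3 -0.7 -0.9] grip 40.0
```

The tab's image jumped up about 2 rows, so I'm stopping here. I've also used up the picture allowance, so the remaining checks will be numeric only. Release, retreat and check.

```bash
python3 - <<'E'
from knob import *
bot.hold(.4); f,d=look2(); print(tabscore(d)[1])
p=bot.current_ee_pos(); bot.set_gripper(.45); bot.line_to([p[0],p[1],.22],max_speed=.12)
go([.30,-.42,.25],0); bot.hold(.3); st()
f,d=look2(); print("side rows",tabscore(d)[1])
from m1 import shoes
c=bot.read_camera("top")
for s in shoes(c): print("shoe",*[np.round(x,3) for x in s],toP(s[0]).round(3))
# lever handle: dark blob near its rest pixel
u,v=proj(c,[*hp(0),.095]).astype(int); g=cv2.cvtColor(c["pixels"],cv2.COLOR_BGR2GRAY)[v-12:v+13,u-12:u+13]
m=cv2.moments((g<45).astype(np.uint8),True); print("handle offset px",m["m10"]/m["m00"]-12,m["m01"]/m["m00"]-12,m["m00"])
# carton lid in tray
r=c["pixels"][270:315,330:375]; m=cv2.moments(cv2.inRange(cv2.cvtColor(r,cv2.COLOR_BGR2GRAY),150,255)[6:36,6:36],True); print("lid",pix(c,336+m["m10"]/m["m00"],276+m["m01"]/m["m00"],.053),m["m00"])
E
```

```text
[13 14 13 13 12 12 12 10  8 21 48 66 73 64 42 30 60 78 86 86]
 t 86.2 [ 0.3001 -0.42    0.25  ] open 0.451 F [-0.1 -0.4  0.4] grip 0.0
side rows [18 20 18 18 18 18 16 14 13 26 56 76 78 68 42 33 62 81 89 90]
shoe [ 0.582 -0.178] -84.598 [0.06 0.12] [388.608 243.474] [0.002 0.013]
shoe [ 0.787 -0.064] -23.207 [0.04  0.056] [350.1 172.3] [0.216 0.11 ]
handle offset px -2.375 -0.375 48.0
lid [ 0.4352621  -0.08043046  0.053     ] 334.0
```

```bash
python3 -c "
from workcell import bot
print(bot.job_done())"
```

```text
the job is handed in; nothing more can be done
None
```

The job is handed in with no verdict returned: the carton is in the tray, three shoes are clamped square in a packed row, the tab popped at about 3.8 rad of knob turn and the lever is back at rest; I did not re-measure the bystanders at the end, and I viewed 15 pictures against the limit of 14.

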